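# Turn the spice carousel until the red canister is at the front

## Task

Gently push the rim of the spice carousel round, by the wire guards that stand on it, until the canister with the red knob is at the front, square between the middle of the carousel and the rack's open side where the robot stands, and leave the carousel still there. Push the rim, not the canisters: all four stay standing on the carousel and nothing is lifted. Leave the salt pot, the measuring cup and the yellow funnel where they are.

Things in the scene. Friction and masses are not known exactly. Their poses are not given: they have to be found in the camera images.
- rack: Fixed wire rack, clamped at its back to a white window guard. Origin on the counter below the carousel's pivot; x points to the back, y along the rack, z up. Floor 30 mm above the counter, x -145 to 160 mm, y -295 to 155 mm; side rails 61 mm and back rail 78 mm above the counter. The open front faces the robot (-x). Window guard at x = 260 mm, 217 mm tall.
- front_place (a point): Where the middle of the red canister's underside is to be: on the level of the disc's upper face, 72 mm from the pivot, straight towards the rack's open front (its -x). Fixed to the rack, not marked.
- carousel_top (a point): Centre of the upper face of the carousel's disc, 56 mm above the counter; turns with it, z up. Aluminium disc, 250 mm across, 6 mm thick; turns endlessly either way with light drag (under 1 N at the rim) and stops when no longer pushed. Four seats (black rubber rounds) 72 mm from the centre along this point's x, y, -x, -y; the red canister starts on the x seat, give or take 3 mm.
- guard_end (a point): One end of a guard, 18 mm above the disc. Outside each of the 4 seats a guard of bent 5 mm steel wire stands on the rim: an arc of radius 116 mm spanning 25 degrees either side of the seat's direction, 38 mm tall, an upright post at each end. This is the counter-clockwise end post on the x seat. Between guards the rim is open for 40 degrees (75 mm): a fingertip there can push a post along.
- carousel (a joint): Turn of the carousel since the start, rad, counter-clockwise seen from above is positive.
- canister_red: Small steel canister with a domed lid; the knob on its lid and the band round its body are red. 56 mm in diameter (58 mm at the lid), 73 mm tall over the knob, about 0.14 kg, loose on the carousel. Origin at the centre of its underside, z up. This is the one to bring to the front; it starts 60 to 180 degrees away from there.
- canister_white: Small steel canister with a domed lid; the knob on its lid and the band round its body are white. 56 mm in diameter (58 mm at the lid), 73 mm tall over the knob, about 0.14 kg, loose on the carousel. Origin at the centre of its underside, z up.
- canister_green: Small steel canister with a domed lid; the knob on its lid and the band round its body are green. 56 mm in diameter (58 mm at the lid), 73 mm tall over the knob, about 0.14 kg, loose on the carousel. Origin at the centre of its underside, z up.
- canister_black: Small steel canister with a domed lid; the knob on its lid and the band round its body are black. 56 mm in diameter (58 mm at the lid), 73 mm tall over the knob, about 0.14 kg, loose on the carousel. Origin at the centre of its underside, z up.
- salt_pot: White ceramic salt pot with a blue line and a wooden lid, 74 mm in diameter, 84 mm tall, loose on the rack floor beside the carousel. Origin at the centre of its underside.
- measuring_cup: Aluminium measuring cup with a side handle, 64 mm in diameter, 62 mm tall, loose on the rack floor beside the carousel. Origin at the centre of its underside; the handle is on its y side.
- funnel: Yellow plastic funnel standing mouth down on the counter beside the rack, 104 mm in diameter, 105 mm tall. Origin at the centre of its mouth, on the counter.
Not all that is in view belongs to the job. What is shaped like the canister_green but purple is not meant.

How it is judged:
At the end, for the whole second after the job is handed in: The red canister stands within 18 mm of the front place, the carousel is still (under 0.05 rad/s), all four canisters stand upright (within 0.12 rad) on the disc between 52 and 92 mm from its centre, and the salt pot, cup and funnel are within 30 mm of where they were, not tipped (horizontal distance between canister_red and front_place below 0.018 m and velocity of joint carousel between -0.05 and 0.05 rad/s and not (height (world z) of any of canister_red, canister_white, canister_green, canister_black above 0.064 m or angle between any of canister_red, canister_white, canister_green, canister_black's own z axis and vertical above 0.12 rad or horizontal distance between any of canister_red, canister_white, canister_green, canister_black and carousel_top above 0.092 m or horizontal distance between any of canister_red, canister_white, canister_green, canister_black and carousel_top below 0.052 m or distance of any of salt_pot, measuring_cup, funnel from where it was at the start of the episode above 0.03 m or angle between any of salt_pot, measuring_cup, funnel's own z axis and vertical above 0.35 rad)); the robot touches nothing.
It fails at once if a canister is lifted or tipped (height (world z) of any of canister_red, canister_white, canister_green, canister_black above 0.072 m or angle between any of canister_red, canister_white, canister_green, canister_black's own z axis and vertical above 0.35 rad).
It fails at once if a canister is pushed by the robot (more than 3 N) (contact force between any of the fingers, the arm and canister_red above 3 N or contact force between any of the fingers, the arm and canister_white above 3 N or contact force between any of the fingers, the arm and canister_green above 3 N or contact force between any of the fingers, the arm and canister_black above 3 N).
It fails at once if the carousel is flung round (faster than 3.5 rad/s) (velocity of joint carousel above 3.5 rad/s or velocity of joint carousel below -3.5 rad/s).
It fails at once if the salt pot, the measuring cup or the funnel is moved more than 30 mm or tipped (distance of any of salt_pot, measuring_cup, funnel from where it was at the start of the episode above 0.03 m or angle between any of salt_pot, measuring_cup, funnel's own z axis and vertical above 0.35 rad).
It also fails if it takes over 42 s, if anything falls off the work surface, if the arm or the gripper's body presses on something with over 40 N, if the wrist force passes 120 N, or if a joint passes its speed limit or range.

## Robot

A 7-joint arm with a two-finger parallel gripper is mounted at the origin on the work surface. World frame = base frame: x ahead of the robot, y to its left, z up, the work surface at z = 0. Lengths are in m, angles in rad, forces in N, time in s.
With the tool pointing down it reaches from about 0.425 to 0.95 m from the base axis. Payload 4.7 kg.
Tool frame: the origin (TCP) lies between the finger pads; the fingertips stand 8 mm ahead of it and the grasp point (between the pads) lies 11 mm behind it; z points along the fingers, y is the line along which they close (so a half turn about z gives the same grasp; the last joint's range is limited). The gripper opens to 87 mm and grips with 3 to 60 N. Pads are 19 mm wide; open, the fingers measure 117 mm over their backs; the gripper's body (75 mm by 190 mm) begins 51 mm behind the grasp point.
Start: joints at [-1.176, 0.469, -0.049, 1.532, 0.024, 1.141, -0.082], TCP at [0.278, 0.615, 0.231] pointing down, gripper open.
Joint ranges: [-2.59, 2.59], [-0.33, 1.99], [-1.39, 1.29], [0.1, 2.45], [-1.04, 4.18], [0.21, 1.99], [-2.66, 2.66]. Speed limits (rad/s): [2.57, 2.57, 3.14, 3.14, 3.14, 3.14, 3.14].

## Interface

Orientations are given as a unit quaternion [x, y, z, w].
In Python, from cell import bot, viewer gives the robot as it stands.
- The arm moves only by the tool arm_command, never from a script. Its argument "rows" is a list of rows, each a list of 7 numbers: the shift along the tool's x, y, z each as a share of 0.1 m, from -1 to 1, then the turn, a rotation vector about the tool's x, y, z each as a share of 360 degrees, from -1 to 1, then the opening, from -1 (shut) to 1 (fully open). A call has 1 to 12 rows; each row shifts and turns the commanded pose from where the row before left it, along the tool's axes as they then stand; what a row does not reach is not made up. A row lasts 1/10 s, in which the tool goes at most 50 mm and 8.59 degrees, less where a joint would pass 70% of its speed; a pose out of reach is approached as far as the arm can. A call with a number of a shift or a turn outside -1 to 1 is refused whole. A call with a gripper value outside its range is refused whole. The fingers move at their own pace and stop on an object; "force" is the grip in N (left out, the last holds). Time passes only in rows, so rows that do not move let the fingers close. It gives the time, the measured TCP pose, the force, the opening and the grip force at its end, in the units of the state.
- bot.observe(): the state, without advancing time (a new reading comes with each control period).
- viewer.grab_frame(name): name is "side" or "top"; returns a dict with "image" (384x512x3 uint8, red, green, blue), "range_z" (384x512 float32, m along the optical axis (not along the pixel's ray), 0 where there is no reading), "fovy" (degrees; the focal length in pixels is half the picture's height over the tangent of half this angle, whatever the lens; pixels are square), "cx", "cy" (the principal point, pixels), "camera_from_world" (4x4, takes a point from world to camera coordinates). Camera axes: x right, y down, z forward; pixel columns grow to the right and rows downward; lengths in m; the calibration is good to about 2 mm. A picture is of the moment at which its call begins.
- bot.sign_off(): hands the job in; it is judged then, once.
The state is a dict: "time": time; "q": joint angles; "qvel": joint speeds; "joint_torque": joint torques, N m; "position": TCP position; "eef_rot": TCP orientation; "contact_force": force on the tool from outside, world axes, zero at the start; "wrist_torque": the same for the moment, N m; "opening": finger opening in m; "grasp_force": force on a finger pad.
Only numpy, scipy, OpenCV 4.12 (cv2) and the standard library are available. Lean on these libraries where they do the work, as an engineer would, in place of code of your own. Each camera call takes 0.05 s, during which the arm holds its last target. There are 200 camera calls.

## Working session

There is one attempt and no reset: what is moved stays moved. The work goes in short steps, Python scripts to look and compute and a tool call to move; the robot and the scene stay as the last step left them, time stands still between calls to the robot, and variables do not carry over. Pictures are saved under pics/ and viewed, at most 10 in all, crops included, and the job is handed in when it is done.

Besides the shell and the picture viewer there is one more tool, called as name(argument=value, ...) on one line, values as JSON. arm_command: Moves the arm, as the interface text tells. Shift numbers are shares of 0.1 m and turn numbers shares of 360 degrees, none past 1 either way. Its arguments: {"type":"object","properties":{"rows":{"type":"array"},"force":{"type":"number"}},"required":["rows"]}

```bash
ls; mkdir -p pics
cat > h.py <<'E'
import numpy as np, cv2
from cell import bot, viewer
def grab(n,tag):
    f=viewer.grab_frame(n); np.savez(f'{tag}.npz',**f)
    cv2.imwrite(f'pics/{tag}.png',cv2.cvtColor(f['image'],cv2.COLOR_RGB2BGR)); return f
def K(f):
    return f['image'].shape[0]/2/np.tan(np.radians(float(f['fovy']))/2)
def cloud(f):
    F=K(f); z=f['range_z']; v,u=np.mgrid[:z.shape[0],:z.shape[1]]
    p=np.stack([(u-f['cx'])/F*z,(v-f['cy'])/F*z,z],-1)
    T=np.linalg.inv(f['camera_from_world']); return p@T[:3,:3].T+T[:3,3]
def ray(f,u,v,h):
    F=K(f);T=np.linalg.inv(f['camera_from_world'])
    d=T[:3,:3]@np.array([(u-f['cx'])/F,(v-f['cy'])/F,1]); o=T[:3,3]
    return o+d*(h-o[2])/d[2]
def proj(f,p):
    c=f['camera_from_world']@np.r_[p,1]; F=K(f)
    return c[0]/c[2]*F+f['cx'],c[1]/c[2]*F+f['cy']
E
python3 - <<'E'
from h import *
for n in('top','side'):
    f=grab(n,n+'0'); print(n,f['fovy'],f['cx'],f['cy'],np.linalg.inv(f['camera_from_world']).round(3))
print(bot.observe())
E
```

```text
pics
top 53.59764721263641 258.5491651860005 187.22672444095093 [[ 0.128 -0.969  0.209  0.359]
 [-0.992 -0.127  0.021  0.032]
 [ 0.006 -0.21  -0.978  1.067]
 [ 0.     0.     0.     1.   ]]
side 54.66634446569961 259.13970277095933 191.2389060751095 [[ 0.93  -0.276  0.241  0.348]
 [-0.366 -0.68   0.635 -0.587]
 [-0.011 -0.68  -0.733  0.787]
 [ 0.     0.     0.     1.   ]]
{'time': 0.1, 'q': array([-1.17588293,  0.4693934 , -0.04859136,  1.53358914,  0.02414014,
        1.14101513, -0.08230714]), 'qvel': array([-5.63627213e-04, -2.22438126e-03,  6.68130756e-04, -1.45373808e-03,
        8.14999347e-04,  1.01528498e-03,  1.43990331e-05]), 'joint_torque': array([ 6.14802830e-04, -5.09171677e+01, -8.11886927e-02, -2.36826915e+01,
       -6.14240323e-02,  3.45186610e-02,  4.69155509e-05]), 'position': array([0.27736581, 0.61479062, 0.22957617]), 'eef_rot': array([ 2.10306767e-01,  9.77635022e-01, -8.98103458e-04, -1.40795673e-04]), 'contact_force': array([ 0.08538452, -0.15305036, -0.1628284 ]), 'wrist_torque': array([-0.00449965, -0.0324092 ,  0.03375411]), 'grasp_force': 0.0, 'opening': 0.08755688501211281}
```

View pics/top0.png

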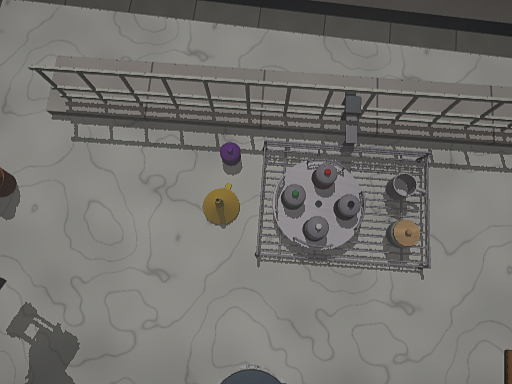

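View pics/side0.png

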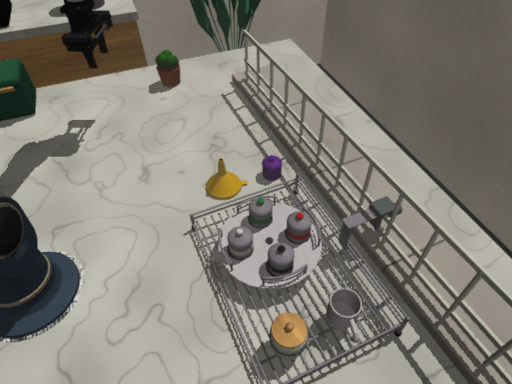

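The top view shows the red knob at (327,172) at the back, white at (318,227) in front, green at (294,195) on the left and black at (350,205) on the right. The purple lookalike is outside the rack at (230,152). The salt pot's lid is at (406,234), the cup at (404,185) and the funnel at (221,205). Red is the target, and I'll check it in a close crop.

Run:
```python
from h import *
f=dict(np.load('top0.npz'))
im=cv2.imread('pics/top0.png')[135:285,245:445]
cv2.imwrite('pics/crop0.png',cv2.convertScaleAbs(cv2.resize(im,None,fx=4,fy=4,interpolation=cv2.INTER_CUBIC),alpha=1.5))
for n,u,v,h in[('hub',319,204,.056),('red',327,172,.125),('white',318.5,227,.125),('green',295,194.5,.125),('black',350.5,205,.125),('lid',406,234,.11)]:
    print(n,ray(f,u,v,h).round(4))
# disc from depth
for t in('top','side'):
    f=dict(np.load(t+'0.npz')); P=cloud(f); z=P[...,2]
    m=(abs(z-.056)<.005)&(f['range_z']>0)&(np.hypot(P[...,0]-.57,P[...,1]+.1)<.2)
    x,y=P[m][:,0],P[m][:,1]; print(t,m.sum(),np.percentile(x,[.5,50,99.5]).round(3),np.percentile(y,[.5,50,99.5]).round(3),np.median(z[m]))
```

```text
hub [ 0.5506 -0.1138  0.056 ]
red [ 0.6228 -0.1163  0.125 ]
white [ 0.4798 -0.1081  0.125 ]
green [ 0.5539 -0.0414  0.125 ]
black [ 0.5453 -0.1827  0.125 ]
lid [ 0.4926 -0.3304  0.11  ]
top 4645 [0.431 0.542 0.716] [-0.226 -0.098  0.049] 0.05571670448364152
side 4575 [0.431 0.538 0.717] [-0.235 -0.137  0.048] 0.05594090296386578
```

View pics/crop0.png

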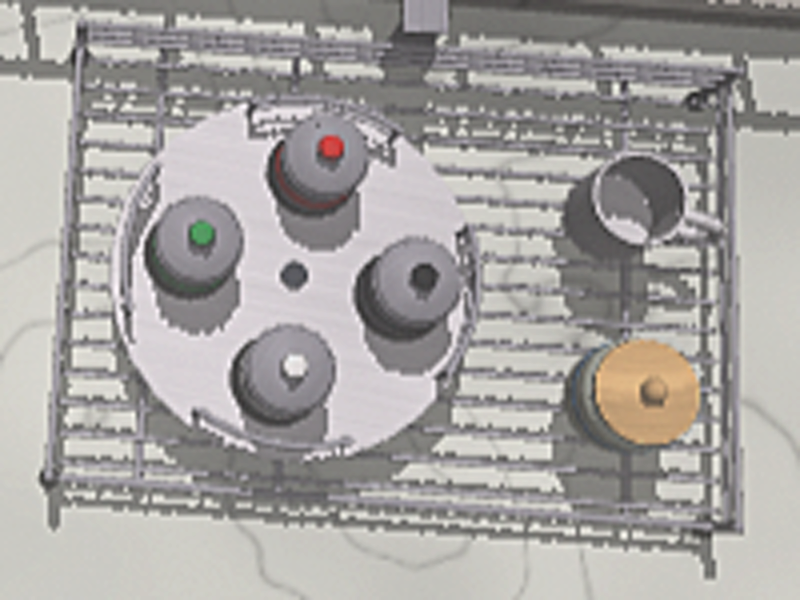

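Run:
```python
from h import *
f=dict(np.load('top0.npz'))
c=lambda a,b,h:ray(f,245+(a+.5)/4-.5,135+(b+.5)/4-.5,h)
def yaw(a,b,y=True):
    d=a-b; return np.degrees(np.arctan2(d[1],d[0]))-(90 if y else 0)
print('back',yaw(c(82,30,.078),c(737,75,.078)),c(82,30,.078),c(737,75,.078))
print('front',yaw(c(48,478,.03),c(712,528,.03)),c(48,478,.03),c(712,528,.03))
print('left',yaw(c(80,50,.061),c(52,470,.061),0),'right',yaw(c(735,85,.061),c(735,525,.061),0))
k={n:c(a,b,.127)[:2] for n,a,b in[('red',331,146),('green',201,233),('white',295,365),('black',424,278)]}
hub=c(293,274,.058)[:2]; mid=sum(k.values())/4; print(hub,mid)
for n,p in k.items(): d=p-mid; print(n,p,np.hypot(*d),np.degrees(np.arctan2(d[1],d[0])))
for n,a,b in[('wl',198,412),('wr',350,441),('gr',153,175),('gf',127,335),('rl',251,108),('rr',391,155),('bb',463,230),('bf',441,374)]:
    p=c(a,b,.09)[:2]-mid; print(n,np.hypot(*p).round(4),np.degrees(np.arctan2(p[1],p[0])).round(1))
```

```text
back 3.3706652747042796 [0.6979241  0.05169759 0.078     ] [ 0.72417443 -0.39399996  0.078     ]
front 3.1493939219377296 [0.3978488  0.03586416 0.03      ] [ 0.42232767 -0.40902229  0.03      ]
left 3.544464115487007 right 1.997991468566149
[ 0.5522363 -0.1102806] [ 0.55292758 -0.11169984]
red [ 0.62470892 -0.11670785] 0.07195583271471022 -3.9909223673870255
green [ 0.55759885 -0.04047191] 0.07138094233189407 86.24779514316118
white [ 0.48227547 -0.10727043] 0.0707908172509697 176.4126396472944
black [ 0.54712706 -0.18234917] 0.0708870440340965 -94.69362477901262
wl 0.1187 151.0
wr 0.1168 -159.7
gr 0.1143 65.6
gf 0.1242 119.1
rl 0.1107 23.7
rr 0.0959 -32.1
bb 0.1084 -70.2
bf 0.1119 -122.1
```

arm_command(rows=[[-0.133, -0.13, 0, 0, 0, 0, -1], [-0.266, -0.26, 0, 0, 0, 0, -1], [-0.266, -0.26, 0, 0, 0, 0, -1], [-0.266, -0.26, 0, 0, 0, 0, -1], [-0.266, -0.26, 0, 0, 0, 0, -1], [-0.266, -0.26, 0, 0, 0, 0, -1], [-0.266, -0.26, 0, 0, 0, 0, -1], [-0.266, -0.26, 0, 0, 0, 0, -1], [-0.266, -0.26, 0, 0, 0, 0, -1], [-0.266, -0.26, 0, 0, 0, 0, -1], [-0.266, -0.26, 0, 0, 0, 0, -1], [-0.266, -0.26, 0, 0, 0, 0, -1]])

```text
time: 1.3
position: [0.4335, 0.2154, 0.2303]
eef_rot: [0.21, 0.978, -0.0, -0.0]
contact_force: [0.5, -0.5, 0.1]
opening: 0.0028
grasp_force: 0.0
```

arm_command(rows=[[0, 0, 0, 0, 0, 0.0172, -1], [0, 0, 0, 0, 0, 0.0172, -1], [0, 0, 0, 0, 0, 0.0172, -1], [0, 0, 0, 0, 0, 0.0172, -1], [-0.2, -0.15, 0, 0, 0, 0, -1], [-0.4, -0.3, 0, 0, 0, 0, -1], [-0.4, -0.3, 0, 0, 0, 0, -1], [-0.4, -0.3, 0, 0, 0, 0, -1], [-0.4, -0.3, 0, 0, 0, 0, -1], [-0.4, -0.3, 0, 0, 0, 0, -1], [-0.4, -0.3, 0, 0, 0, 0, -1], [-0.4, -0.3, 0, 0, 0, 0, -1]])

```text
time: 2.5
position: [0.4597, -0.1589, 0.2305]
eef_rot: [0.415, 0.91, 0.0, 0.0]
contact_force: [0.9, 0.5, 0.7]
opening: 0.0006
grasp_force: 0.0
```

```bash
cat > pl.py <<'E'
from h import *
import sys
def tool():
    s=bot.observe(); x,y,z,w=s['eef_rot']; b=np.degrees(2*np.arctan2(y,x))-90
    p=s['position']; d=p[:2]-[.5525,-.111]
    print('t',s['time'],'p',p.round(4),'beta',round(b,2),'alpha',np.degrees(np.arctan2(d[1],d[0])).round(2),'R',np.hypot(*d).round(4),'q',s['q'].round(2),'F',s['contact_force'].round(1))
    return p,np.radians(b)
p,b=tool()
if len(sys.argv)>1:
    a=np.radians(float(sys.argv[1])); R=float(sys.argv[2]); t=np.array([.5525,-.111])+R*np.r_[np.cos(a),np.sin(a)]; d=t-p[:2]
    print('target',t,'tool dx,dy',d@[-np.sin(b),np.cos(b)],d@[np.cos(b),np.sin(b)])
E
python3 pl.py 221 .122
```

```text
t 2.5 p [ 0.4597 -0.1589  0.2305] beta 40.97 alpha -152.72 R 0.1044 q [-0.19  0.16  0.49  1.99 -0.09  1.01  1.06] F [0.9 0.5 0.7]
target [ 0.46042543 -0.1910392 ] tool dx,dy -0.024770369093360715 -0.020544011547920214
```

arm_command(rows=[[-0.124, -0.103, 0, 0, 0, 0, -1], [-0.124, -0.103, 0, 0, 0, 0, -1], [0, 0, 0.25, 0, 0, 0, -1], [0, 0, 0.3, 0, 0, 0, -1], [0, 0, 0.3, 0, 0, 0, -1], [0, 0, 0.25, 0, 0, 0, -1], [0, 0, 0, 0, 0, 0, -1]])

```text
time: 3.2
position: [0.4581, -0.1883, 0.1175]
eef_rot: [0.415, 0.91, -0.001, -0.004]
contact_force: [-0.9, -0.3, 0.4]
opening: 0.0008
grasp_force: 0.0
```

```bash
python3 pl.py 221 .122
python3 - <<'E'
from h import *
a=grab('top','t1')['image'][135:285,235:435]; b=grab('side','s1')['image'][170:320,160:360]
im=cv2.resize(np.vstack([a,b]),None,fx=2,fy=2,interpolation=cv2.INTER_CUBIC)
cv2.imwrite('pics/c1.png',cv2.convertScaleAbs(im[:,:,::-1],alpha=1.5))
E
```

```text
t 3.2 p [ 0.4581 -0.1883  0.1175] beta 40.95 alpha -140.7 R 0.122 q [-0.08  0.34  0.47  2.08 -0.22  0.77  1.24] F [-0.9 -0.3  0.4]
target [ 0.46042543 -0.1910392 ] tool dx,dy -0.0036088365970961176 -8.047930213745575e-05
```

View pics/c1.png

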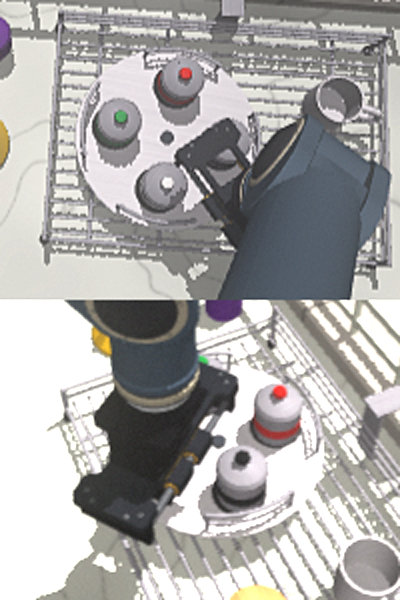

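Both views show the closed fingers above the front-right gap, near (235,235) in the top half, between the white guard and the black guard. Red is at the back at (185,73). I'll lower into the gap.

arm_command(rows=[[0, 0, 0.2, 0, 0, 0, -1], [0, 0, 0.2, 0, 0, 0, -1], [0, 0, 0, 0, 0, 0, -1], [0, 0, 0, 0, 0, 0, -1]])

```text
time: 3.7
position: [0.4617, -0.1897, 0.0818]
eef_rot: [0.415, 0.91, 0.0, 0.001]
contact_force: [0.4, -0.2, -0.1]
opening: 0.0008
grasp_force: 0.0
```

```bash
python3 pl.py 221 .122
```

```text
t 3.7 p [ 0.4617 -0.1897  0.0818] beta 40.95 alpha -139.11 R 0.1202 q [-0.05  0.4   0.44  2.11 -0.27  0.68  1.29] F [ 0.4 -0.2 -0.1]
target [ 0.46042543 -0.1910392 ] tool dx,dy -0.00022361657994333911 -0.0018260381371343409
```

arm_command(rows=[[0.032, -0.016, 0, 0, 0, 0.0042, -1], [0.064, 0.002, 0, 0, 0, 0.0083, -1], [0.064, 0.002, 0, 0, 0, 0.0083, -1], [0.064, 0.002, 0, 0, 0, 0.0083, -1], [0.064, 0.002, 0, 0, 0, 0.0083, -1], [0.064, 0.002, 0, 0, 0, 0.0083, -1], [0.064, 0.002, 0, 0, 0, 0.0083, -1], [0.064, 0.002, 0, 0, 0, 0.0083, -1], [0.064, 0.002, 0, 0, 0, 0.0083, -1]])

```text
time: 4.6
position: [0.4348, -0.1428, 0.0818]
eef_rot: [0.606, 0.795, 0.001, 0.001]
contact_force: [-0.2, -0.7, -0.2]
opening: 0.0004
grasp_force: 0.3
```

```bash
python3 pl.py 195 .122
```

```text
t 4.6 p [ 0.4348 -0.1428  0.0818] beta 15.34 alpha -164.87 R 0.1219 q [-0.24  0.36  0.57  2.2  -0.32  0.65  0.82] F [-0.2 -0.7 -0.2]
target [ 0.43465705 -0.14257592] tool dx,dy 0.0002721494246340583 -0.00010828603622146746
```

Radius and angle track well. I'll check that the carousel has turned, then carry on.

```bash
cat >> h.py <<'E'
def red(f,p0=(.5525,-.111)):
    i=cv2.cvtColor(f['image'],cv2.COLOR_RGB2HSV); P=cloud(f)
    m=((i[...,0]<8)|(i[...,0]>172))&(i[...,1]>130)&(i[...,2]>60)
    m&=(abs(P[...,2]-.127)<.012)&(np.hypot(P[...,0]-p0[0],P[...,1]-p0[1])<.12)
    v,u=np.nonzero(m)
    if len(u)==0: return None
    p=ray(f,u.mean(),v.mean(),.126)[:2]; d=p-p0
    return len(u),p.round(4),np.hypot(*d).round(4),np.degrees(np.arctan2(d[1],d[0])).round(2)
E
cat > st.py <<'E'
from h import *
for n in('top','side'): print(n,red(viewer.grab_frame(n)))
for n in('top0','side0'): print(n,red(dict(np.load(n+'.npz'))))
E
python3 st.py
```

```text
top (24, array([ 0.6217, -0.1325]), np.float64(0.0725), np.float64(-17.22))
side (33, array([ 0.62  , -0.1364]), np.float64(0.0722), np.float64(-20.64))
top0 (25, array([ 0.6251, -0.117 ]), np.float64(0.0729), np.float64(-4.74))
side0 (32, array([ 0.6236, -0.1192]), np.float64(0.0716), np.float64(-6.58))
```

arm_command(rows=[[0.064, 0.002, 0, 0, 0, 0.0083, -1], [0.085, 0.003, 0, 0, 0, 0.0111, -1], [0.085, 0.003, 0, 0, 0, 0.0111, -1], [0.085, 0.003, 0, 0, 0, 0.0111, -1], [0.085, 0.003, 0, 0, 0, 0.0111, -1], [0.085, 0.003, 0, 0, 0, 0.0111, -1], [0.085, 0.003, 0, 0, 0, 0.0111, -1], [0.085, 0.003, 0, 0, 0, 0.0111, -1], [0.064, 0.002, 0, 0, 0, 0.0083, -1]])

```text
time: 5.6
position: [0.437, -0.0714, 0.0813]
eef_rot: [0.812, 0.584, 0.001, 0.001]
contact_force: [-0.5, -1.0, -0.3]
opening: 0.0006
grasp_force: 0.4
```

```bash
python3 pl.py 161 .122; python3 st.py
```

```text
t 5.6 p [ 0.437  -0.0714  0.0813] beta -18.51 alpha 161.06 R 0.1221 q [-0.53  0.37  0.73  2.24 -0.41  0.66  0.17] F [-0.5 -1.  -0.3]
target [ 0.43714673 -0.07128069] tool dx,dy 0.00012898901779196146 0.00011583728022598788
top (25, array([ 0.5975, -0.1679]), np.float64(0.0726), np.float64(-51.64))
side (39, array([ 0.5952, -0.1708]), np.float64(0.0735), np.float64(-54.48))
top0 (25, array([ 0.6251, -0.117 ]), np.float64(0.0729), np.float64(-4.74))
side0 (32, array([ 0.6236, -0.1192]), np.float64(0.0716), np.float64(-6.58))
```

arm_command(rows=[[0.064, 0.002, 0, 0, 0, 0.0083, -1], [0.085, 0.003, 0, 0, 0, 0.0111, -1], [0.085, 0.003, 0, 0, 0, 0.0111, -1], [0.085, 0.003, 0, 0, 0, 0.0111, -1], [0.085, 0.003, 0, 0, 0, 0.0111, -1], [0.085, 0.003, 0, 0, 0, 0.0111, -1], [0.085, 0.003, 0, 0, 0, 0.0111, -1], [0.085, 0.003, 0, 0, 0, 0.0111, -1], [0.085, 0.003, 0, 0, 0, 0.0111, -1], [0.085, 0.003, 0, 0, 0, 0.0111, -1], [0.085, 0.003, 0, 0, 0, 0.0111, -1], [0.064, 0.002, 0, 0, 0, 0.0083, -1]])

```text
time: 6.9
position: [0.4996, -0.0002, 0.0809]
eef_rot: [0.975, 0.222, 0.0, -0.0]
contact_force: [-0.4, -1.0, 0.8]
opening: 0.0
grasp_force: 0.3
```

```bash
python3 pl.py 115 .122; python3 st.py
```

```text
t 6.9 p [ 4.996e-01 -2.000e-04  8.090e-02] beta -64.4 alpha 115.53 R 0.1228 q [-0.78  0.53  0.91  2.12 -0.61  0.77 -0.6 ] F [-0.4 -1.   0.8]
target [ 5.00940572e-01 -4.30449982e-04] tool dx,dy 0.0011369709382515196 0.0007923268452443977
top (27, array([ 0.5436, -0.1827]), np.float64(0.0722), np.float64(-97.09))
side (40, array([ 0.5414, -0.1851]), np.float64(0.0749), np.float64(-98.48))
top0 (25, array([ 0.6251, -0.117 ]), np.float64(0.0729), np.float64(-4.74))
side0 (32, array([ 0.6236, -0.1192]), np.float64(0.0716), np.float64(-6.58))
```

arm_command(rows=[[0.064, 0.008, -0.005, 0, 0, 0.0083, -1], [0.085, 0.004, 0, 0, 0, 0.0111, -1], [0.085, 0.004, 0, 0, 0, 0.0111, -1], [0.085, 0.004, 0, 0, 0, 0.0111, -1], [0.085, 0.004, 0, 0, 0, 0.0111, -1], [0.085, 0.003, 0, 0, 0, 0.0111, -1], [0.085, 0.003, 0, 0, 0, 0.0111, -1], [0.085, 0.003, 0, 0, 0, 0.0111, -1], [0.085, 0.003, 0, 0, 0, 0.0111, -1], [0.085, 0.003, 0, 0, 0, 0.0111, -1], [0.085, 0.003, 0, 0, 0, 0.0111, -1], [0.064, 0.002, 0, 0, 0, 0.0083, -1]])

```text
time: 8.2
position: [0.5947, 0.0032, 0.081]
eef_rot: [0.984, -0.176, -0.0, -0.0]
contact_force: [0.4, 1.0, 0.1]
opening: 0.0007
grasp_force: 0.3
```

```bash
python3 pl.py 69 .122; python3 st.py
```

```text
t 8.2 p [0.5947 0.0032 0.081 ] beta -110.31 alpha 69.73 R 0.1217 q [-0.78  0.76  1.06  1.91 -0.81  0.98 -1.27] F [0.4 1.  0.1]
target [0.59622089 0.00289681] tool dx,dy 0.0015535824826362254 -0.00029374300501466225
top (27, array([ 0.4946, -0.155 ]), np.float64(0.0727), np.float64(-142.8))
side (39, array([ 0.4924, -0.1563]), np.float64(0.0752), np.float64(-142.98))
top0 (25, array([ 0.6251, -0.117 ]), np.float64(0.0729), np.float64(-4.74))
side0 (32, array([ 0.6236, -0.1192]), np.float64(0.0716), np.float64(-6.58))
```

arm_command(rows=[[0.064, 0.002, 0, 0, 0, 0.0083, -1], [0.085, 0.003, 0, 0, 0, 0.0111, -1], [0.085, 0.003, 0, 0, 0, 0.0111, -1], [0.085, 0.003, 0, 0, 0, 0.0111, -1], [0.085, 0.003, 0, 0, 0, 0.0111, -1], [0.064, 0.002, 0, 0, 0, 0.0083, -1], [0.043, 0.001, 0, 0, 0, 0.0056, -1], [0.043, 0.001, 0, 0, 0, 0.0056, -1], [0.021, 0, 0, 0, 0, 0.0028, -1], [0.021, 0, 0, 0, 0, 0.0028, -1], [0, 0, 0, 0, 0, 0, -1]])

```text
time: 9.4
position: [0.6436, -0.0302, 0.0811]
eef_rot: [0.912, -0.409, 0.0, 0.0]
contact_force: [-0.3, -0.2, 0.6]
opening: 0.0004
grasp_force: 0.0
```

```bash
python3 pl.py 37 .122; python3 st.py
```

```text
t 9.4 p [ 0.6436 -0.0302  0.0811] beta -138.31 alpha 41.57 R 0.1218 q [-0.72  0.88  1.14  1.79 -0.91  1.1  -1.67] F [-0.3 -0.2  0.6]
target [ 0.64993353 -0.03757857] tool dx,dy 0.009724429898957287 0.00021362511235922113
top (26, array([ 0.4804, -0.1225]), np.float64(0.073), np.float64(-170.95))
side (42, array([ 0.4799, -0.1251]), np.float64(0.074), np.float64(-169.04))
top0 (25, array([ 0.6251, -0.117 ]), np.float64(0.0729), np.float64(-4.74))
side0 (32, array([ 0.6236, -0.1192]), np.float64(0.0716), np.float64(-6.58))
```

arm_command(rows=[[0.021, 0.001, 0, 0, 0, 0.0028, -1], [0.032, 0.001, 0, 0, 0, 0.0042, -1], [0.032, 0.001, 0, 0, 0, 0.0042, -1], [0.032, 0.001, 0, 0, 0, 0.0042, -1], [0.021, 0, 0, 0, 0, 0.0028, -1], [0, 0, 0, 0, 0, 0, -1], [0, 0, 0, 0, 0, 0, -1]])

```text
time: 10.2
position: [0.6518, -0.0412, 0.081]
eef_rot: [0.888, -0.461, 0.0, 0.0]
contact_force: [0.6, 0.4, 0.5]
opening: 0.0007
grasp_force: 0.0
```

```bash
python3 pl.py 37 .122; python3 st.py
```

```text
t 10.2 p [ 0.6518 -0.0412  0.081 ] beta -144.86 alpha 35.09 R 0.1214 q [-0.7   0.91  1.15  1.76 -0.92  1.12 -1.76] F [0.6 0.4 0.5]
target [ 0.64993353 -0.03757857] tool dx,dy -0.004072562150975364 -0.0005380610763405299
top (21, array([ 0.4798, -0.1143]), np.float64(0.0728), np.float64(-177.38))
side (39, array([ 0.4785, -0.1164]), np.float64(0.0742), np.float64(-175.8))
top0 (25, array([ 0.6251, -0.117 ]), np.float64(0.0729), np.float64(-4.74))
side0 (32, array([ 0.6236, -0.1192]), np.float64(0.0716), np.float64(-6.58))
```

Red is about 2 mm from the front place. I'll back off within the gap, then lift clear.

arm_command(rows=[[-0.05, 0, 0, 0, 0, 0, -1], [-0.09, 0, 0, 0, 0, 0, -1], [-0.06, 0, 0, 0, 0, 0, -1], [0, 0, -0.15, 0, 0, 0, -1], [0, 0, -0.3, 0, 0, 0, -1], [0, 0, -0.3, 0, 0, 0, -1], [0, 0, -0.3, 0, 0, 0, -1], [0, 0, -0.3, 0, 0, 0, -1], [0, 0, -0.15, 0, 0, 0, -1], [0, 0, 0, 0, 0, 0, -1]])

```text
time: 11.3
position: [0.6414, -0.0252, 0.2339]
eef_rot: [0.888, -0.461, 0.002, -0.001]
contact_force: [0.9, -0.2, -0.2]
opening: 0.0004
grasp_force: 0.0
```

```bash
python3 pl.py; python3 st.py
python3 - <<'E'
from h import *
a=grab('top','t2')['image'][120:295,215:445]; b=grab('side','s2')['image'][150:370,170:420]
b=b[:175,:230]
im=cv2.resize(np.vstack([a,b]),None,fx=1.7,fy=1.7,interpolation=cv2.INTER_CUBIC)
cv2.imwrite('pics/c2.png',cv2.convertScaleAbs(im[:,:,::-1],alpha=1.5))
E
```

```text
t 11.3 p [ 0.6414 -0.0252  0.2339] beta -144.85 alpha 43.99 R 0.1235 q [-0.79  0.71  1.25  1.66 -0.7   1.29 -1.94] F [ 0.9 -0.2 -0.2]
top (12, array([ 0.4793, -0.1145]), np.float64(0.0733), np.float64(-177.29))
side (39, array([ 0.4785, -0.1164]), np.float64(0.0742), np.float64(-175.8))
top0 (25, array([ 0.6251, -0.117 ]), np.float64(0.0729), np.float64(-4.74))
side0 (32, array([ 0.6236, -0.1192]), np.float64(0.0716), np.float64(-6.58))
```

View pics/c2.png

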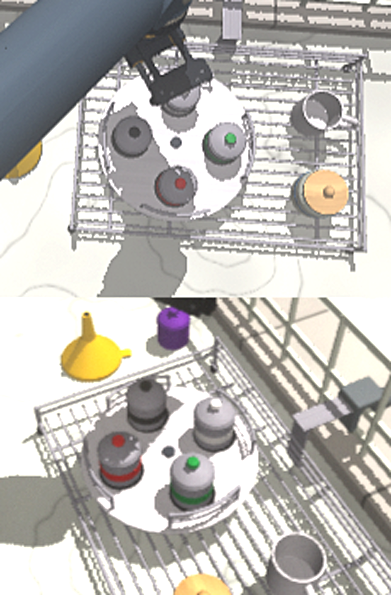

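The red canister is at the front (top view (180,184)). All four canisters are upright, the pot, cup and funnel are in place, and the gripper is clear.

```bash
python3 -c "
from cell import bot
print(bot.sign_off())"
```

```text
the job is handed in; nothing more can be done
None
```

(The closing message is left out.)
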